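# Fit the toothed jaw bar in the engraver's clamp and lock it

## Task

Fit the toothed jaw bar into the slotted clamp on the bench so that all six teeth are in their own slots and the bar sits fully home, then slide the keeper over its end as far as it goes to lock it, and let go. The slotted strip is screwed down wherever the last user left it, so feel for the slots with light pressure: never press, drag or drop the bar on the clamp with more than 30 N. Leave the hammer, the jar and the punch block where they are.

Things in the scene. Friction and masses are not known exactly. Their poses are not given: they have to be found in the camera images.
- jaw: Toothed steel jaw bar, loose, 0.2 to 0.4 kg, standing on its teeth on the bench. Origin: centre of the tooth tips' underside; z up, y along the bar; same both ways round. Six teeth at y = -55, -33, -11, 11, 33, 55 mm, 5 mm thick in y, 20 wide in x, z = 0 to 16. Bar 126 mm (y) x 20 (x), z = 16 to 28.
- rib (a point): Top centre of the grip rib in the middle of the bar, 58 mm above the tooth tips. The rib is 12 mm thick in the bar's x, 50 mm long in y and 30 mm tall (z = 28 to 58 of the bar): take it across its 12 mm, from above.
- clamp: Dark steel clamp fixed to the bench, base plate 100 x 266 mm. Origin on the bench under the middle of its channel; z up, channel along y, side rails 26 mm high at x = 13 to 23 mm on both sides. At its +y end (y = 91 to 157 mm) the keeper's guide block, 44 mm high, its rails 51 mm. Bar fully home: tooth tips 14 mm above the bench, bar's top face 42, bar parallel to the channel.
- channel (a point): Middle of the clamp's channel, 30 mm above its origin: level with the top of the steel slotted strip in it. Strip: 160 mm (y) x 25 (x), six slots at 22 mm pitch, each 6.8 mm wide in y, 18 deep, solid between and at the ends. Its middle is at x = 0 but up to 9.5 mm either way of this point along y, not measured. Screwed tight sideways; on a rubber bed it gives 1 mm per 6 N downwards, 5 mm at most.
- keeper_post (a point): Top centre of the keeper's upright brass post, 16 x 16 mm, 31 tall (foot 51.5, top 82.5 mm above the bench; at y = 114 mm of the clamp when joint keeper is 0, x = 0). It stands on a steel plate 7 mm thick, 27 wide, whose front edge is 35 mm nearer the channel than the post's centre; the plate passes 2.5 mm over a bar that is fully home and runs against one that is not.
- keeper (a joint): Travel of the keeper along the clamp's -y: 0 = fully back (open), 0.032 = fully forward over the bar's end (locked; post centre then at y = 82 mm of the clamp). It stays where it is left and slides with about 2.5 N.
- hammer: Bystander: hammer lying on the bench, 240 mm long; leave alone.
- oil_jar: Bystander: closed amber glass jar, 56 mm across, 70 mm tall, origin under its centre; leave alone.
- punch_block: Bystander: wooden block 70 x 120 x 35 mm holding upright steel punches, 104 mm tall in all, origin under its centre; leave alone.
Mind the look-alikes: they are no part of the job. What is shaped like the jaw but red or turquoise is not meant.

How it is judged (in metres and radians):
On the way, in this order (a step that is already met when the one before it is completed fails the run):
1. the bar is fully home with every tooth in its slot (z of jaw in the frame of clamp between 0.009 and 0.0162 m and x of jaw in the frame of clamp between -0.005 and 0.005 m and y of jaw in the frame of clamp between -0.0115 and 0.0115 m and angle between the z axis of jaw and the z axis of clamp, either way round below 0.05 rad and angle between jaw's own z axis and vertical below 0.3 rad), for 0.2 s.
2. the keeper is slid fully forward over the bar's end (value of joint keeper above 0.029 m), for 0.2 s.
At the end, for the whole second after the job is handed in: The bar's tooth tips are 9 to 16.2 mm above the clamp's foot (14 when fully home), within 5 mm of the channel's middle line and 11.5 mm of the clamp's centre along it, upright within 0.05 rad and at rest; the keeper is at least 29 of 32 mm forward (all of step 1 and value of joint keeper above 0.029 m and linear speed of jaw below 0.02 m/s); the robot touches nothing.
It fails at once if the bar and the clamp press on each other with more than 30 N (contact force between jaw and clamp above 30 N).
It fails at once if the hammer is shifted by more than 20 mm (distance of hammer from where it was at the start of the episode above 0.02 m).
It fails at once if the jar is shifted by more than 20 mm (distance of oil_jar from where it was at the start of the episode above 0.02 m).
It fails at once if the punch block is shifted by more than 20 mm (distance of punch_block from where it was at the start of the episode above 0.02 m).
It fails at once if the jar or the punch block is tipped over (angle between any of oil_jar, punch_block's own z axis and vertical above 0.4 rad).
It also fails if it takes over 72 s, if anything falls off the work surface, if the arm or the gripper's body presses on something with over 40 N, if the wrist force passes 120 N, or if a joint passes its speed limit or range.

## Robot

A 6-joint arm with a two-finger parallel gripper is mounted at the origin on the work surface. World frame = base frame: x ahead of the robot, y to its left, z up, the work surface at z = 0. Lengths are in m, angles in degrees, forces in N, time in s.
With the tool pointing down it reaches from about 0.375 to 0.9 m from the base axis. Payload 3.1 kg.
Tool frame: the origin (TCP) lies on the centre line of the jaws, within the pads' length; the fingertips stand 25 mm ahead of it and the grasp point (between the pads) lies 6 mm ahead of it; z points along the fingers, y is the line along which they close (so a half turn about z gives the same grasp; the last joint's range is limited). The gripper opens to 87 mm and grips with 3 to 60 N. Pads are 19 mm wide; open, the fingers measure 117 mm over their backs; the gripper's body (75 mm by 190 mm) begins 51 mm behind the grasp point.
Start: joints at [65.46, 30.224, 82.088, -0, 67.689, -10.227], TCP at [0.154, 0.606, 0.213] pointing down, gripper open.
Joint ranges: [-176.69, 176.69], [-43.24, 126.21], [12.49, 139.97], [-82, 262], [0, 151.66], [-163.58, 163.58]. Speed limits (degrees/s): [159.86, 159.86, 180, 180, 180, 180].

## Interface

Orientations are given as a 3x3 rotation matrix whose columns are the frame's x, y, z axes.
In Python, from rig import read_state, capture, camera_params, hand_in gives the robot as it stands.
- The arm moves only by the tool apply_moves, never from a script. Its argument "rows" is a list of rows, each an object of numbers: "x", "y", "z": the shift along the tool's x, y, z in mm; "rx", "ry", "rz": the turn, a rotation vector about the tool's x, y, z in units of 6 degrees (1.0 is 6 degrees); "claw": the closure in counts, from 0 (fully open) to 255 (shut). A call has 1 to 10 rows; each row is the pose to reach, as a shift and turn from the pose commanded when the call began, along the tool's axes at that moment; what a row does not reach only later rows make up. A row lasts 1/8 s, in which the tool goes at most 62.5 mm and 10.7 degrees, less where a joint would pass 70% of its speed; a pose out of reach is approached as far as the arm can. A call with a gripper value outside its range is refused whole. The fingers move at their own pace and stop on an object; the grip force is fixed at half the most. Time passes only in rows, so rows that repeat a pose let the fingers close. It gives the time, the measured TCP pose, the force, the opening and the grip force at its end, in the units of the state.
- read_state(): the state, without advancing time (a new reading comes with each control period).
- capture(name): name is "scene" or "top" or "wrist"; returns (picture, depth): 420x560x3 uint8, red, green, blue; 420x560 float32, m along the optical axis (not along the pixel's ray), 0 where there is no reading.
- camera_params(name): a dict with "fx", "fy", "cx", "cy" (pixels), "D" ([k1, k2, p1, p2, k3] as OpenCV has them; the pictures are not rectified), "xyz" and "orientation" of the camera in the world. Camera axes: x right, y up, looking along -z (the intrinsics and any distortion apply to the point x, -y, -z); pixel columns grow to the right and rows downward; lengths in m; the calibration is good to about 2 mm. A picture is of the moment at which its call begins: read the wrist's pose just before it. camera_params takes no time and is no camera call; for the wrist camera it gives the pose at the moment of the call.
- hand_in(): hands the job in; it is judged then, once.
The state is a dict: "time_s": time; "joint_positions": joint angles; "qvel": joint speeds; "tau": joint torques, N m; "position": TCP position; "tcp_rot": TCP orientation; "force": force on the tool from outside, world axes, zero at the start; "moment": the same for the moment, N m; "opening": opening from 0.0 (shut) to 1.0 (fully open); "grasp_force": force on a finger pad.
Only numpy, scipy, OpenCV 4.12 (cv2) and the standard library are available. Lean on these libraries where they do the work, as an engineer would, in place of code of your own. Each camera call takes 0.05 s, during which the arm holds its last target. There are 200 camera calls.

## Working session

There is one attempt and no reset: what is moved stays moved. The work goes in short steps, Python scripts to look and compute and a tool call to move; the robot and the scene stay as the last step left them, time stands still between calls to the robot, and variables do not carry over. Pictures are saved under pics/ and viewed, at most 10 in all, crops included, and the job is handed in when it is done.

Besides the shell and the picture viewer there is one more tool, called after "Request:" by a JSON object that holds its "fn" and its "kwargs". apply_moves: Moves the arm, as the interface text tells. Its arguments: {"type":"object","properties":{"rows":{"type":"array"}},"required":["rows"]}

```bash
mkdir -p pics
cat > h.py <<'E'
import numpy as np, cv2
from rig import read_state, capture, camera_params, hand_in
def cloud(name):
    p=camera_params(name); im,d=capture(name)
    K=np.array([[p['fx'],0,p['cx']],[0,p['fy'],p['cy']],[0,0,1]])
    v,u=np.mgrid[:420,:560]
    n=cv2.undistortPoints(np.stack([u,v],-1).reshape(-1,1,2).astype(float),K,np.array(p['D'],float)).reshape(420,560,2)
    c=np.stack([n[...,0]*d,-n[...,1]*d,-d],-1)
    R=np.array(p['orientation']).reshape(3,3)
    w=c@R.T+np.array(p['xyz'])
    w[d<=0]=np.nan
    return im,w
def save(n,im): cv2.imwrite('pics/'+n+'.png',im[...,::-1])
E
python3 - <<'E'
from h import *
s=read_state();print(s['time_s'],s['position'],np.round(s['tcp_rot'],3),s['opening'])
for n in('top','scene'):
    im,w=cloud(n);save(n+'0',im);np.savez(n+'0',im=im,w=w);print(n,camera_params(n))
E
```

```text
0.0 [0.15415853 0.60490363 0.2118691 ] [[-0.969  0.247 -0.001]
 [ 0.247  0.969 -0.002]
 [ 0.    -0.002 -1.   ]] 0.9995499583858207
top {'fx': 507.36860867141564, 'fy': 507.36860867141564, 'cx': 292.95628629042795, 'cy': 211.5403758286439, 'D': array([0.00683547, 0.        , 0.        , 0.        , 0.        ]), 'xyz': array([ 0.33234374, -0.00459893,  1.21964243]), 'orientation': array([[-0.0762493 ,  0.9750329 , -0.20855907],
       [-0.99708706, -0.07495154,  0.01413017],
       [-0.00185444,  0.20902896,  0.97790769]])}
scene {'fx': 460.89698409337717, 'fy': 460.89698409337717, 'cx': 282.77675149775354, 'cy': 205.5246178053523, 'D': array([-0.00363905,  0.        ,  0.        ,  0.        ,  0.        ]), 'xyz': array([ 1.47461735, -0.35106939,  0.83686948]), 'orientation': array([[ 0.36071271, -0.57689328,  0.73285775],
       [ 0.93241813,  0.24156251, -0.26878242],
       [-0.02197219,  0.78028308,  0.62504042]])}
```

View pics/top0.png

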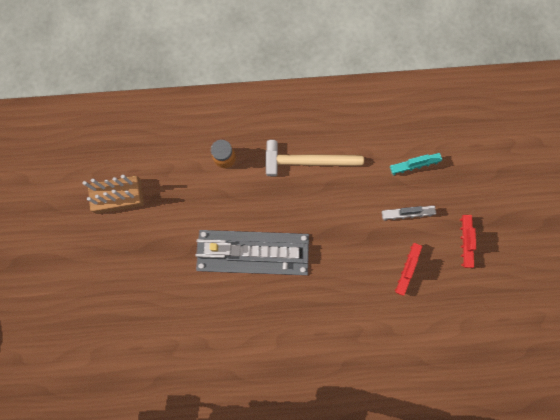

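View pics/scene0.png

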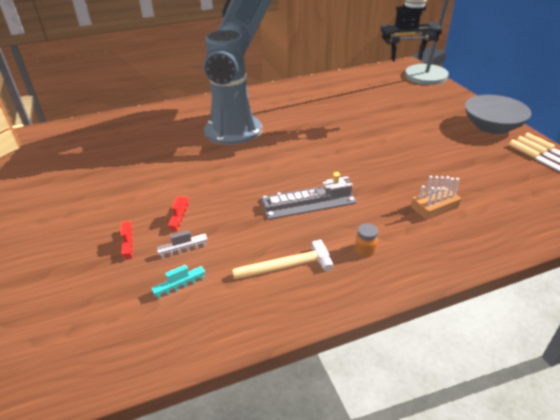

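The steel grey bar at top (409,212) is the jaw. The red ones at (469,240) and (410,270) and the turquoise one at (416,163) are look-alikes, because the description excludes those colours. The clamp is at (253,253), with the brass post at (213,247).

Run:
```python
from h import *
z=np.load('top0.npz');im,w=z['im'],z['w']
a=cv2.resize(im[190:240,370:450],(800,500),interpolation=cv2.INTER_CUBIC)
b=cv2.resize(im[222:284,188:318],(800,380),interpolation=cv2.INTER_CUBIC)
save('crop',cv2.resize(np.vstack([a[100:320],b]),(800,600)))
def seg(sl,lo,hi,name):
    p=w[sl].reshape(-1,3);c=im[sl].reshape(-1,3)
    m=(p[:,2]>lo)&(p[:,2]<hi);p=p[m]
    r=cv2.minAreaRect((p[:,:2]*1000).astype(np.float32))
    print(name,len(p),np.round(p.mean(0),4),'z',np.round(np.percentile(p[:,2],[5,50,95]),4),'rect',np.round(r[0],1),np.round(r[1],1),round(r[2],2))
J=np.s_[195:232,372:446]
seg(J,.015,.036,'bar');seg(J,.05,.065,'rib')
C=np.s_[222:284,188:318]
seg(C,.005,.1,'clamp');seg(C,.023,.035,'rails/strip');seg(C,.04,.06,'guide');seg(C,.07,.09,'post')
seg(np.s_[138:178,205:240],.05,.09,'jar');seg(np.s_[170:215,80:145],.02,.12,'punch');seg(np.s_[130:180,260:370],.01,.05,'hammer')
z=np.load('scene0.npz');im,w=z['im'],z['w']
seg(np.s_[225:262,150:215],.015,.036,'sbar');seg(np.s_[225:262,150:215],.05,.065,'srib')
seg(np.s_[165:220,250:362],.07,.09,'spost');seg(np.s_[165:220,250:362],.005,.1,'sclamp')
```

```text
bar 342 [ 0.5623 -0.2956  0.0271] z [0.0209 0.0274 0.0322] rect [ 565.1 -298.8] [ 21.4 129.4] 0.74
rib 126 [ 0.5643 -0.2983  0.057 ] z [0.0518 0.0572 0.061 ] rect [ 564.7 -298.8] [13.  52.2] 1.73
clamp 4265 [0.4975 0.0822 0.0204] z [0.0058 0.013  0.0513] rect [498.8  78.9] [306.4 146.4] 86.5
rails/strip 1186 [0.4954 0.0499 0.0278] z [0.0236 0.0277 0.0324] rect [493.3  81.5] [254.5  58.6] 83.61
guide 484 [0.5089 0.1723 0.0495] z [0.0424 0.05   0.0546] rect [510.2 171.1] [79.  40.8] 83.35
post 59 [0.5086 0.1667 0.0805] z [0.0729 0.0814 0.0848] rect [509.2 166.8] [16.  15.1] 85.38
jar 355 [0.7406 0.1389 0.0686] z [0.06   0.0692 0.073 ] rect [742.9 139.4] [48.5 47.9] 12.27
punch 1549 [0.6606 0.4025 0.0434] z [0.0282 0.0353 0.0885] rect [663.7 406.5] [ 72.7 121.4] 5.35
hammer 1226 [ 0.718  -0.0609  0.0227] z [0.0146 0.0231 0.0283] rect [722.8 -84.6] [238.5  88.3] 86.36
sbar 414 [ 0.5653 -0.3     0.0249] z [0.0166 0.0257 0.0326] rect [ 529.8 -299.2] [ 99.4 125.6] 1.15
srib 103 [ 0.568  -0.2983  0.0555] z [0.0509 0.056  0.0587] rect [ 566.9 -298.2] [16.7 49.8] 2.2
spost 36 [0.5137 0.1656 0.0778] z [0.0702 0.0791 0.0823] rect [512.8 166.4] [16.8 17.4] 3.49
sclamp 2061 [0.5161 0.0841 0.0226] z [0.0058 0.0215 0.0513] rect [502.8  81.9] [264.9 104.7] 83.82
```

View pics/crop.png

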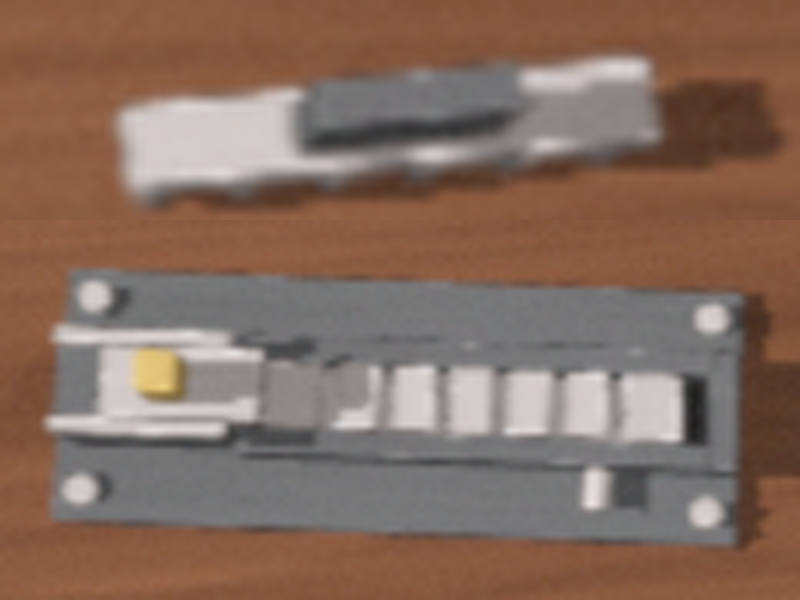

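The crop shows the plain steel jaw, with its rib at about (410,105). Below it is the clamp: brass post at (157,372), strip slots between x 385 and 690. I'll take a closer look at the clamp with the wrist camera.

Request:
{"fn": "apply_moves", "kwargs": {"rows": [{"x": -453,"y": -457,"z": -100,"rz": 13.7},{"x": -453,"y": -457,"z": -100,"rz": 13.7},{"x": -453,"y": -457,"z": -100,"rz": 13.7},{"x": -453,"y": -457,"z": -100,"rz": 13.7},{"x": -453,"y": -457,"z": -100,"rz": 13.7},{"x": -453,"y": -457,"z": -100,"rz": 13.7},{"x": -453,"y": -457,"z": -100,"rz": 13.7},{"x": -453,"y": -457,"z": -100,"rz": 13.7},{"x": -453,"y": -457,"z": -100,"rz": 13.7},{"x": -453,"y": -457,"z": -100,"rz": 13.7}]}}

```text
validation failed for argument at $.ro...
```

Request:
{"fn": "apply_moves", "kwargs": {"rows": [{"claw": 0},{"claw": 0},{"claw": 0}]}}

```text
validation failed for argument at $.ro...
```

Run:
```python
from h import *
s=read_state();R=np.array(s['tcp_rot']);print(s['time_s'],s['position'],np.round(R,3),s['joint_positions'])
p=camera_params('wrist');print(R.T@(p['xyz']-s['position']),np.round(R.T@p['orientation'],3),p['fx'],p['cx'],p['cy'])
im,w=cloud('wrist');save('w1',im);np.savez('w1',im=im,w=w)
```

```text
0.1 [0.15419042 0.60498313 0.21197463] [[-0.969  0.247 -0.001]
 [ 0.247  0.969 -0.002]
 [ 0.    -0.002 -1.   ]] [ 6.54608426e+01  3.02736784e+01  8.21480487e+01 -9.80678398e-04
  6.76909297e+01 -1.02292071e+01]
[ 0.08401806  0.00035814 -0.1714863 ] [[ 0.002  0.952  0.305]
 [ 1.    -0.002  0.   ]
 [ 0.001  0.305 -0.952]] 332.4511769833114 281.30057514502005 204.1256260884262
```

View pics/w1.png

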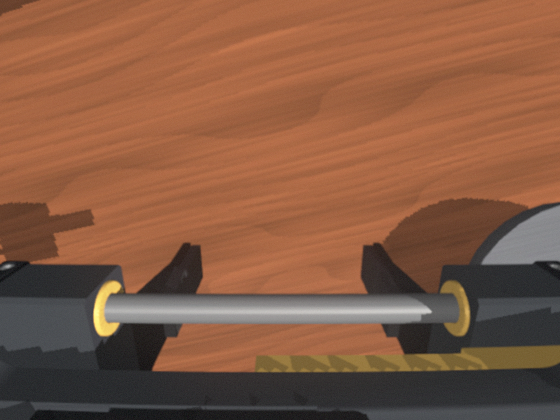

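The wrist view shows bare bench, with the fingers at rows 240 and below. The moves were refused, so I'm resending them with every key.

Request:
{"fn": "apply_moves", "kwargs": {"rows": [{"x": -453,"y": -457,"z": -60,"rx": 0,"ry": 0,"rz": 13.7,"claw": 0},{"x": -453,"y": -457,"z": -60,"rx": 0,"ry": 0,"rz": 13.7,"claw": 0},{"x": -453,"y": -457,"z": -60,"rx": 0,"ry": 0,"rz": 13.7,"claw": 0},{"x": -453,"y": -457,"z": -60,"rx": 0,"ry": 0,"rz": 13.7,"claw": 0},{"x": -453,"y": -457,"z": -60,"rx": 0,"ry": 0,"rz": 13.7,"claw": 0},{"x": -453,"y": -457,"z": -60,"rx": 0,"ry": 0,"rz": 13.7,"claw": 0},{"x": -453,"y": -457,"z": -60,"rx": 0,"ry": 0,"rz": 13.7,"claw": 0},{"x": -453,"y": -457,"z": -60,"rx": 0,"ry": 0,"rz": 13.7,"claw": 0},{"x": -453,"y": -457,"z": -60,"rx": 0,"ry": 0,"rz": 13.7,"claw": 0},{"x": -453,"y": -457,"z": -60,"rx": 0,"ry": 0,"rz": 13.7,"claw": 0}]}}

```text
time_s: 1.4
position: [0.4704, 0.0671, 0.2711]
tcp_rot: [[0.114, 0.993, 0.0], [0.993, -0.114, 0.0], [0.0, 0.0, -1.0]]
force: [0.7, 0.3, -0.0]
opening: 1.001
grasp_force: 0.0
```

Request:
{"fn": "apply_moves", "kwargs": {"rows": [{"x": 0,"y": 0,"z": 0,"rx": 0,"ry": 0,"rz": 0,"claw": 0},{"x": 0,"y": 0,"z": 0,"rx": 0,"ry": 0,"rz": 0,"claw": 0},{"x": 0,"y": 0,"z": 0,"rx": 0,"ry": 0,"rz": 0,"claw": 0}]}}

```text
time_s: 1.78
position: [0.4685, 0.0703, 0.2705]
tcp_rot: [[0.112, 0.994, -0.001], [0.994, -0.112, 0.0], [0.0, -0.002, -1.0]]
force: [-0.0, 0.7, -0.5]
opening: 1.003
grasp_force: 0.0
```

Run:
```python
from h import *
s=read_state();R=np.array(s['tcp_rot']);print(s['time_s'],s['position'],np.round(R,3),np.abs(s['qvel']).max())
p=camera_params('wrist')
im,w=cloud('wrist');save('w2',im);np.savez('w2',im=im,w=w,C=p['xyz'],O=p['orientation'])
```

```text
1.775 [0.46848594 0.07025902 0.27051279] [[ 0.112  0.994 -0.001]
 [ 0.994 -0.112  0.   ]
 [ 0.    -0.002 -1.   ]] 0.5036823558578406
```

View pics/w2.png

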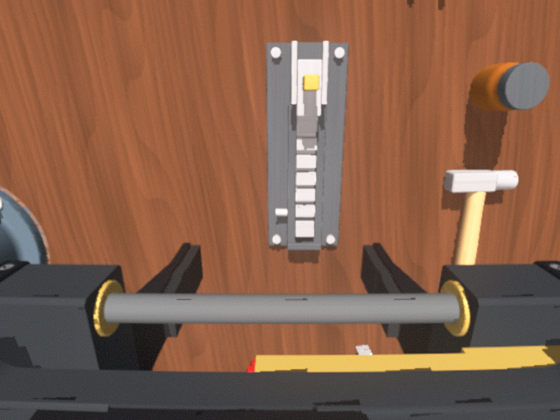

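The whole clamp is in view: post at (311,82), slots at rows 153–222, x about 306, keeper fully back. I'm going closer.

Request:
{"fn": "apply_moves", "kwargs": {"rows": [{"x": -30,"y": 32,"z": 55,"rx": 0,"ry": 0,"rz": 0,"claw": 0},{"x": -30,"y": 32,"z": 110,"rx": 0,"ry": 0,"rz": 0,"claw": 0},{"x": -30,"y": 32,"z": 110,"rx": 0,"ry": 0,"rz": 0,"claw": 0},{"x": -30,"y": 32,"z": 110,"rx": 0,"ry": 0,"rz": 0,"claw": 0},{"x": -30,"y": 32,"z": 110,"rx": 0,"ry": 0,"rz": 0,"claw": 0},{"x": -30,"y": 32,"z": 110,"rx": 0,"ry": 0,"rz": 0,"claw": 0}]}}

```text
time_s: 2.58
position: [0.4992, 0.0358, 0.1631]
tcp_rot: [[0.113, 0.994, 0.004], [0.994, -0.113, -0.001], [-0.0, 0.005, -1.0]]
force: [0.1, 1.2, 0.0]
opening: 1.001
grasp_force: 0.0
```

```bash
cat >> h.py <<'E'
def ortho(name,o,ang,z,xr,yr,px=4,im=None):
    """image resampled on plane z, frame at o with y-axis yawed ang deg from world y. returns picture: cols=x, rows=-y"""
    p=camera_params(name)
    if im is None: im,_=capture(name)
    K=np.array([[p['fx'],0,p['cx']],[0,p['fy'],p['cy']],[0,0,1]])
    xs=np.arange(xr[0],xr[1],1/px);ys=np.arange(yr[1],yr[0],-1/px)
    X,Y=np.meshgrid(xs,ys);a=np.radians(ang);c,s=np.cos(a),np.sin(a)
    W=np.stack([o[0]+(c*X-s*Y)/1000,o[1]+(s*X+c*Y)/1000,np.full(X.shape,z)],-1)
    C=(W-p['xyz'])@np.array(p['orientation'])
    C=C*[1,-1,-1]
    uv=cv2.projectPoints(C.reshape(-1,1,3),np.zeros(3),np.zeros(3),K,np.array(p['D'],float))[0].reshape(*X.shape,2).astype(np.float32)
    return cv2.remap(im,uv[...,0],uv[...,1],cv2.INTER_CUBIC)
E
python3 - <<'E'
from h import *
s=read_state();print(s['time_s'],s['position'],np.round(s['tcp_rot'],4))
im,w=cloud('wrist');np.savez('w3',im=im,w=w,C=camera_params('wrist')['xyz'])
p=w[:300].reshape(-1,3);
def rect(lo,hi,box):
    m=(p[:,2]>lo)&(p[:,2]<hi)&(p[:,0]>box[0])&(p[:,0]<box[1])&(p[:,1]>box[2])&(p[:,1]<box[3])
    q=p[m];r=cv2.minAreaRect((q[:,:2]*1000).astype(np.float32));print(len(q),np.round(r[0],1),np.round(r[1],1),round(r[2],2),np.round(np.median(q[:,2]),4))
rect(.006,.02,(.42,.58,-.08,.22));rect(.022,.034,(.46,.54,-.06,.14));rect(.073,.09,(.46,.56,.1,.22))
o=ortho('wrist',(.499,.054),-6.3,.030,(-35,35),(-100,130),im=im,px=3.4)
save('o1',cv2.rotate(o,cv2.ROTATE_90_CLOCKWISE))
print(o.shape)
E
```

```text
2.575 [0.49916018 0.03583646 0.16307184] [[ 1.127e-01  9.936e-01  4.500e-03]
 [ 9.936e-01 -1.127e-01 -7.000e-04]
 [-2.000e-04  4.500e-03 -1.000e+00]]
14553 [500.3  76.5] [254.  100.4] 83.62 0.0078
7949 [493.3  47.8] [190.4  54. ] 83.52 0.0265
603 [510.4 166.4] [15.7 15.5] 83.19 0.0819
(782, 238, 3)
```

View pics/o1.png

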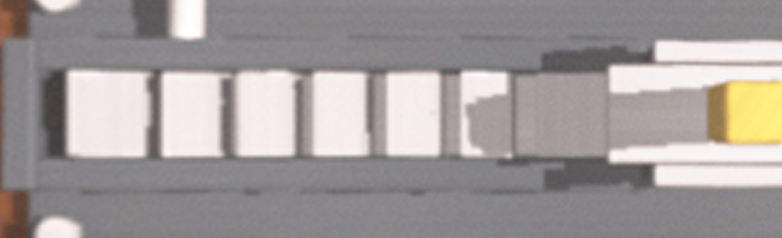

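The strip is clear: its left end is at col 65 and the slots' right edges are at 162, 237, 313, 388 and 461. Its centre works out at about (0.4975, 0.0535) with yaw -6.4°. I'll view the jaw from the same relative pose, so calibration errors cancel.

Request:
{"fn": "apply_moves", "kwargs": {"rows": [{"x": -342,"y": 106,"z": 0,"rx": 0,"ry": 0,"rz": -1.33,"claw": 0},{"x": -342,"y": 106,"z": 0,"rx": 0,"ry": 0,"rz": -1.33,"claw": 0},{"x": -342,"y": 106,"z": 0,"rx": 0,"ry": 0,"rz": -1.33,"claw": 0},{"x": -342,"y": 106,"z": 0,"rx": 0,"ry": 0,"rz": -1.33,"claw": 0},{"x": -342,"y": 106,"z": 0,"rx": 0,"ry": 0,"rz": -1.33,"claw": 0},{"x": -342,"y": 106,"z": 0,"rx": 0,"ry": 0,"rz": -1.33,"claw": 0},{"x": -342,"y": 106,"z": 0,"rx": 0,"ry": 0,"rz": -1.33,"claw": 0},{"x": -342,"y": 106,"z": 0,"rx": 0,"ry": 0,"rz": -1.33,"claw": 0},{"x": -342,"y": 106,"z": 0,"rx": 0,"ry": 0,"rz": -1.33,"claw": 0},{"x": -342,"y": 106,"z": 0,"rx": 0,"ry": 0,"rz": -1.33,"claw": 0}]}}

```text
time_s: 3.88
position: [0.5646, -0.3147, 0.1611]
tcp_rot: [[-0.027, 1.0, -0.0], [1.0, 0.027, 0.0], [0.0, -0.0, -1.0]]
force: [0.3, 0.5, -0.4]
opening: 1.004
grasp_force: 0.0
```

Run:
```python
from h import *
s=read_state();print(s['time_s'],s['position'],np.round(s['tcp_rot'],4))
im,w=cloud('wrist')
p=w[:300].reshape(-1,3)
def rect(lo,hi,box):
    m=(p[:,2]>lo)&(p[:,2]<hi)&(p[:,0]>box[0])&(p[:,0]<box[1])&(p[:,1]>box[2])&(p[:,1]<box[3])
    q=p[m];r=cv2.minAreaRect((q[:,:2]*1000).astype(np.float32));print(len(q),np.round(r[0],1),np.round(r[1],1),round(r[2],2),np.round(np.median(q[:,2]),4))
b=(.535,.595,-.39,-.21)
rect(.02,.035,b);rect(.024,.032,b);rect(.052,.064,b);rect(.055,.061,b)
f=[]
for z in(.028,.058):
    f.append(cv2.rotate(ortho('wrist',(.5655,-.299),1.5,z,(-25,25),(-80,80),im=im,px=5),cv2.ROTATE_90_CLOCKWISE))
save('o2',np.vstack(f))
```

```text
3.875 [ 0.56464343 -0.31467599  0.16114512] [[-2.730e-02  9.996e-01 -2.000e-04]
 [ 9.996e-01  2.730e-02  3.000e-04]
 [ 3.000e-04 -2.000e-04 -1.000e+00]]
1984 [ 566.8 -298.8] [ 19.8 125.8] 1.24 0.0277
1972 [ 566.8 -298.8] [ 19.8 125.8] 1.24 0.0277
805 [ 566.6 -298.9] [11.4 50.5] 1.78 0.0577
802 [ 566.6 -298.9] [11.4 50.5] 1.78 0.0577
```

View pics/o2.png

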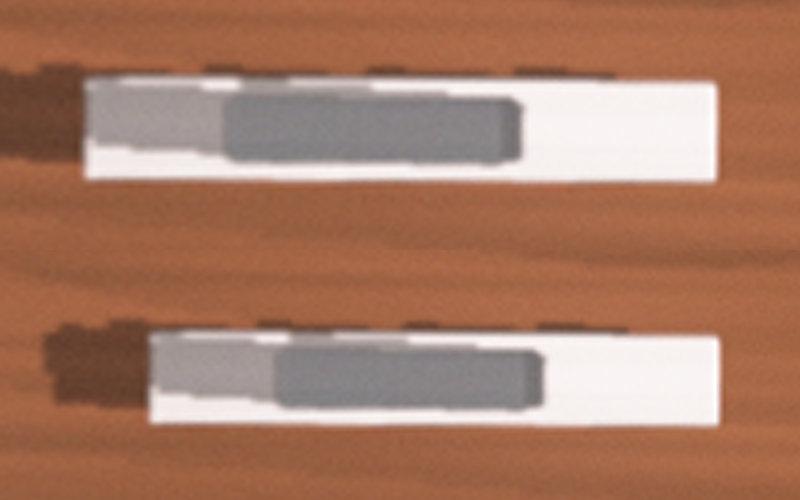

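The jaw bar runs from col 85 to 717 with its rib in the middle. Centre is (0.5667, -0.2988), yaw about 1.25°, and the heights of 28 and 58 mm match the description. I'll half-close the fingers first (a red bar is near) and go down.

Request:
{"fn": "apply_moves", "kwargs": {"rows": [{"x": 16,"y": 2.2,"z": 20,"rx": 0,"ry": 0,"rz": 0.05,"claw": 140},{"x": 16,"y": 2.2,"z": 40,"rx": 0,"ry": 0,"rz": 0.05,"claw": 140},{"x": 16,"y": 2.2,"z": 40,"rx": 0,"ry": 0,"rz": 0.05,"claw": 140},{"x": 16,"y": 2.2,"z": 40,"rx": 0,"ry": 0,"rz": 0.05,"claw": 140},{"x": 16,"y": 2.2,"z": 60,"rx": 0,"ry": 0,"rz": 0.05,"claw": 140},{"x": 16,"y": 2.2,"z": 80,"rx": 0,"ry": 0,"rz": 0.05,"claw": 140},{"x": 16,"y": 2.2,"z": 95,"rx": 0,"ry": 0,"rz": 0.05,"claw": 140},{"x": 16,"y": 2.2,"z": 102,"rx": 0,"ry": 0,"rz": 0.05,"claw": 140},{"x": 16,"y": 2.2,"z": 102,"rx": 0,"ry": 0,"rz": 0.05,"claw": 140},{"x": 16,"y": 2.2,"z": 102,"rx": 0,"ry": 0,"rz": 0.05,"claw": 140}]}}

```text
time_s: 5.18
position: [0.5669, -0.3006, 0.0596]
tcp_rot: [[-0.02, 1.0, 0.001], [1.0, 0.02, -0.001], [-0.001, 0.001, -1.0]]
force: [1.1, -0.2, 0.1]
opening: 0.45
grasp_force: 0.0
```

Request:
{"fn": "apply_moves", "kwargs": {"rows": [{"x": 0,"y": 0,"z": 0,"rx": 0,"ry": 0,"rz": 0,"claw": 255},{"x": 0,"y": 0,"z": 0,"rx": 0,"ry": 0,"rz": 0,"claw": 255},{"x": 0,"y": 0,"z": 0,"rx": 0,"ry": 0,"rz": 0,"claw": 255},{"x": 0,"y": 0,"z": 0,"rx": 0,"ry": 0,"rz": 0,"claw": 255},{"x": 0,"y": 0,"z": 0,"rx": 0,"ry": 0,"rz": 0,"claw": 255},{"x": 0,"y": 0,"z": 0,"rx": 0,"ry": 0,"rz": 0,"claw": 255}]}}

```text
time_s: 5.92
position: [0.5664, -0.3001, 0.0588]
tcp_rot: [[-0.02, 1.0, -0.0], [1.0, 0.02, 0.0], [0.0, -0.0, -1.0]]
force: [0.1, 0.1, 0.6]
opening: 0.005
grasp_force: 0.0
```

The gripper closed on nothing. I need to look.

Run:
```python
from h import *
s=read_state();print(s['opening'],s['grasp_force'],s['force'])
a,w=cloud('wrist');b,_=capture('top');c,_=capture('scene')
save('g1',np.hstack([cv2.resize(a,(400,300)),cv2.resize(c[205:295,90:210],(400,300),interpolation=2)]))
```

```text
0.00545766728941755 0.0 [0.10276036 0.12094394 0.57165422]
```

View pics/g1.png

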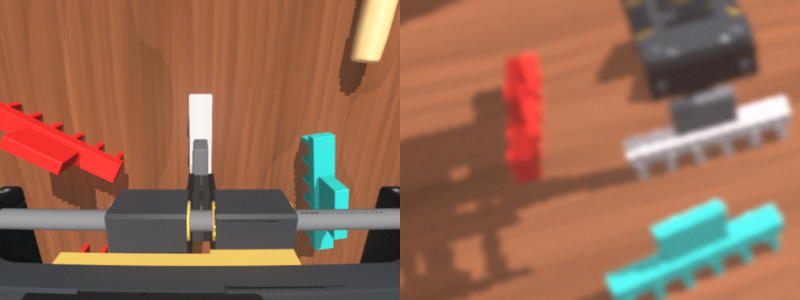

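Run:
```python
from h import *
s=read_state();print(s['opening'],s['position'])
im,w=cloud('wrist')
# rows through the finger region: print world x,y,z and color along columns
for r in (150,180,200,215,225,235,245,255,262):
    print(r,[(c,*np.round(w[r,c]*1000).tolist(),int(im[r,c].mean())) for c in range(258,310,5)])
b,wt=cloud('top');sc,ws=cloud('scene')
p=ws.reshape(-1,3)
for lo,hi in((.015,.035),(.045,.066)):
    m=(p[:,2]>lo)&(p[:,2]<hi)&(abs(p[:,0]-.567)<.03)&(abs(p[:,1]+.299)<.08);q=p[m];r=cv2.minAreaRect((q[:,:2]*1000).astype(np.float32));print(len(q),r,np.median(q[:,2]))
```

```text
0.005927848252483331 [ 0.56642418 -0.30016439  0.05885893]
150 [(258, 550.0, -251.0, -1.0, 121), (263, 553.0, -250.0, 1.0, 125), (268, 558.0, -246.0, 28.0, 244), (273, 561.0, -246.0, 28.0, 242), (278, 564.0, -246.0, 27.0, 246), (283, 567.0, -246.0, 28.0, 246), (288, 570.0, -246.0, 27.0, 244), (293, 573.0, -246.0, 28.0, 242), (298, 577.0, -250.0, -0.0, 126), (303, 581.0, -250.0, 0.0, 117), (308, 584.0, -250.0, -1.0, 124)]
180 [(258, 550.0, -272.0, 1.0, 125), (263, 553.0, -272.0, -1.0, 86), (268, 558.0, -265.0, 29.0, 244), (273, 561.0, -264.0, 29.0, 243), (278, 564.0, -265.0, 27.0, 245), (283, 567.0, -265.0, 28.0, 246), (288, 570.0, -265.0, 27.0, 244), (293, 574.0, -265.0, 28.0, 243), (298, 578.0, -271.0, -1.0, 122), (303, 582.0, -271.0, 1.0, 115), (308, 585.0, -271.0, 1.0, 119)]
200 [(258, 550.0, -287.0, -1.0, 122), (263, 553.0, -286.0, 1.0, 104), (268, 558.0, -278.0, 27.0, 243), (273, 561.0, -274.0, 41.0, 122), (278, 564.0, -274.0, 40.0, 121), (283, 567.0, -274.0, 41.0, 124), (288, 570.0, -274.0, 40.0, 117), (293, 574.0, -278.0, 28.0, 242), (298, 579.0, -286.0, -0.0, 120), (303, 582.
[... 1788 characters left out ...]
-289.0, 82.0, 50), (303, 584.0, -330.0, 0.0, 103), (308, 588.0, -330.0, -1.0, 101)]
262 [(258, 550.0, -337.0, -0.0, 110), (263, 558.0, -290.0, 89.0, 53), (268, 561.0, -289.0, 91.0, 51), (273, 563.0, -291.0, 87.0, 70), (278, 565.0, -290.0, 88.0, 66), (283, 568.0, -291.0, 87.0, 67), (288, 570.0, -290.0, 88.0, 66), (293, 572.0, -289.0, 90.0, 50), (298, 575.0, -289.0, 90.0, 47), (303, 585.0, -337.0, -1.0, 100), (308, 588.0, -336.0, -1.0, 102)]
381 ((567.1594848632812, -298.46282958984375), (25.052839279174805, 125.37159729003906), 0.22615249454975128) 0.0258611851106344
130 ((566.1322021484375, -298.34967041015625), (15.14210033416748, 50.26313018798828), 0.16252626478672028) 0.05481666275112085
```

Run:
```python
from h import *
z=np.load('w3.npz');w=z['w'];print('open, TCP z .163')
for r in (240,243,246,249,252,256,260,270): print(r,[(c,*np.round(w[r,c]*1000).tolist()) for c in (185,190,195,200,365,370,375,380)])
im,w=cloud('wrist');print('closed, TCP z .0588')
for r in range(236,262,2): print(r,[(c,*np.round(w[r,c]*1000).tolist()) for c in (266,270,275,281,286,293,297)])
```

```text
open, TCP z .163
240 [(185, 388.0, -17.0, -1.0), (190, 394.0, -16.0, 1.0), (195, 399.0, -17.0, 1.0), (200, 404.0, -18.0, -1.0), (365, 585.0, -39.0, -1.0), (370, 591.0, -40.0, -1.0), (375, 596.0, -40.0, -0.0), (380, 602.0, -41.0, -2.0)]
243 [(185, 450.0, 53.0, 174.0), (190, 453.0, 53.0, 174.0), (195, 398.0, -21.0, -1.0), (200, 404.0, -22.0, -0.0), (365, 585.0, -42.0, 0.0), (370, 590.0, -43.0, -0.0), (375, 550.0, 42.0, 175.0), (380, 601.0, -44.0, -1.0)]
246 [(185, 451.0, 52.0, 177.0), (190, 453.0, 51.0, 174.0), (195, 456.0, 51.0, 175.0), (200, 403.0, -26.0, -1.0), (365, 545.0, 41.0, 175.0), (370, 547.0, 41.0, 175.0), (375, 549.0, 42.0, 178.0), (380, 552.0, 41.0, 177.0)]
249 [(185, 452.0, 53.0, 181.0), (190, 454.0, 51.0, 178.0), (195, 456.0, 50.0, 177.0), (200, 457.0, 48.0, 173.0), (365, 544.0, 40.0, 177.0), (370, 546.0, 41.0, 179.0), (375, 549.0, 41.0, 180.0), (380, 551.0, 42.0, 182.0)]
252 [(185, 453.0, 52.0, 183.0), (190, 454.0, 51.0, 181.0), (195, 457.0, 50.0, 181.0), (200, 457.0, 47.0, 173.0), (365, 544.0, 39.0, 178.0), (370, 546.0, 40.0, 181.0), (375, 548.0, 41.0, 182.0), (380, 55
[... 2611 characters left out ...]
291.0, 79.0), (286, 569.0, -291.0, 79.0), (293, 573.0, -289.0, 81.0), (297, 574.0, -289.0, 82.0)]
256 [(266, 559.0, -289.0, 84.0), (270, 561.0, -289.0, 84.0), (275, 564.0, -291.0, 80.0), (281, 567.0, -290.0, 81.0), (286, 569.0, -290.0, 82.0), (293, 572.0, -289.0, 84.0), (297, 574.0, -288.0, 85.0)]
258 [(266, 559.0, -290.0, 85.0), (270, 561.0, -289.0, 86.0), (275, 564.0, -291.0, 82.0), (281, 567.0, -290.0, 84.0), (286, 569.0, -291.0, 82.0), (293, 572.0, -289.0, 86.0), (297, 574.0, -289.0, 86.0)]
260 [(266, 559.0, -290.0, 87.0), (270, 561.0, -289.0, 88.0), (275, 564.0, -291.0, 85.0), (281, 567.0, -291.0, 85.0), (286, 569.0, -291.0, 85.0), (293, 572.0, -289.0, 88.0), (297, 574.0, -288.0, 89.0)]
```

The fingertips are really about 10 mm above the reported TCP (z 69 with TCP at 58.8), so they closed above the rib without touching it. I'll reopen and go 35 mm lower.

Request:
{"fn": "apply_moves", "kwargs": {"rows": [{"x": 1.5,"y": 0,"z": 0,"rx": 0,"ry": 0,"rz": 0,"claw": 140},{"x": 1.5,"y": 0,"z": 0,"rx": 0,"ry": 0,"rz": 0,"claw": 140},{"x": 1.5,"y": 0,"z": 0,"rx": 0,"ry": 0,"rz": 0,"claw": 140},{"x": 1.5,"y": 0,"z": 0,"rx": 0,"ry": 0,"rz": 0,"claw": 140},{"x": 1.5,"y": 0,"z": 10,"rx": 0,"ry": 0,"rz": 0,"claw": 140},{"x": 1.5,"y": 0,"z": 20,"rx": 0,"ry": 0,"rz": 0,"claw": 140},{"x": 1.5,"y": 0,"z": 30,"rx": 0,"ry": 0,"rz": 0,"claw": 140},{"x": 1.5,"y": 0,"z": 34,"rx": 0,"ry": 0,"rz": 0,"claw": 140},{"x": 1.5,"y": 0,"z": 34,"rx": 0,"ry": 0,"rz": 0,"claw": 140},{"x": 1.5,"y": 0,"z": 34,"rx": 0,"ry": 0,"rz": 0,"claw": 140}]}}

```text
time_s: 7.52
position: [0.5666, -0.2988, 0.0251]
tcp_rot: [[-0.02, 1.0, 0.0], [1.0, 0.02, -0.0], [-0.0, 0.0, -1.0]]
force: [1.5, 0.7, 0.3]
opening: 0.448
grasp_force: 0.0
```

Request:
{"fn": "apply_moves", "kwargs": {"rows": [{"x": 0,"y": 0,"z": 0,"rx": 0,"ry": 0,"rz": 0,"claw": 255},{"x": 0,"y": 0,"z": 0,"rx": 0,"ry": 0,"rz": 0,"claw": 255},{"x": 0,"y": 0,"z": 0,"rx": 0,"ry": 0,"rz": 0,"claw": 255},{"x": 0,"y": 0,"z": 0,"rx": 0,"ry": 0,"rz": 0,"claw": 255},{"x": 0,"y": 0,"z": 0,"rx": 0,"ry": 0,"rz": 0,"claw": 255},{"x": 0,"y": 0,"z": 0,"rx": 0,"ry": 0,"rz": 0,"claw": 255}]}}

```text
time_s: 8.28
position: [0.5664, -0.2986, 0.025]
tcp_rot: [[-0.02, 1.0, -0.0], [1.0, 0.02, 0.0], [0.0, -0.0, -1.0]]
force: [-0.5, 0.4, 0.4]
opening: 0.132
grasp_force: 30.0
```

Request:
{"fn": "apply_moves", "kwargs": {"rows": [{"x": 0,"y": 0,"z": -30,"rx": 0,"ry": 0,"rz": 0,"claw": 255},{"x": 0,"y": 0,"z": -80,"rx": 0,"ry": 0,"rz": 0,"claw": 255},{"x": 30,"y": -5,"z": -100,"rx": 0,"ry": 0,"rz": 0.1,"claw": 255},{"x": 80,"y": -14,"z": -100,"rx": 0,"ry": 0,"rz": 0.3,"claw": 255},{"x": 135,"y": -24,"z": -100,"rx": 0,"ry": 0,"rz": 0.5,"claw": 255},{"x": 190,"y": -33,"z": -100,"rx": 0,"ry": 0,"rz": 0.8,"claw": 255},{"x": 245,"y": -43,"z": -100,"rx": 0,"ry": 0,"rz": 1.0,"claw": 255},{"x": 300,"y": -53,"z": -100,"rx": 0,"ry": 0,"rz": 1.2,"claw": 255},{"x": 340,"y": -60,"z": -100,"rx": 0,"ry": 0,"rz": 1.26,"claw": 255},{"x": 353,"y": -62,"z": -100,"rx": 0,"ry": 0,"rz": 1.26,"claw": 255}]}}

```text
time_s: 9.52
position: [0.4954, 0.0553, 0.1244]
tcp_rot: [[0.108, 0.994, -0.002], [0.994, -0.108, 0.0], [0.0, -0.002, -1.0]]
force: [0.6, -0.0, -2.9]
opening: 0.132
grasp_force: 30.0
```

Request:
{"fn": "apply_moves", "kwargs": {"rows": [{"x": 0,"y": 0,"z": 0,"rx": 0,"ry": 0,"rz": 0,"claw": 255},{"x": 0,"y": 0,"z": 0,"rx": 0,"ry": 0,"rz": 0,"claw": 255},{"x": 0,"y": 0,"z": 0,"rx": 0,"ry": 0,"rz": 0,"claw": 255},{"x": 0,"y": 0,"z": 0,"rx": 0,"ry": 0,"rz": 0,"claw": 255}]}}

```text
time_s: 10.02
position: [0.4975, 0.0521, 0.1248]
tcp_rot: [[0.113, 0.994, 0.0], [0.994, -0.113, -0.0], [-0.0, 0.0, -1.0]]
force: [-0.2, -0.6, -2.7]
opening: 0.141
grasp_force: 30.0
```

Run:
```python
from h import *
s=read_state();R=np.array(s['tcp_rot']);P=np.array(s['position']);print(s['time_s'],P,np.round(R,4),s['force'],s['grasp_force'],s['opening'])
# jaw in hand: front part of the bar, seen by wrist, in tool frame
im,w=cloud('wrist');t=(w-P)@R*1000
q=t[:,230:330].reshape(-1,3)
for lo,hi,n in((-8,4,'bar top z should be -3'),(-40,-20,'rib top -33')):
    m=(q[:,2]>lo)&(q[:,2]<hi)&(abs(q[:,1])<25)&(q[:,0]>10)&(q[:,0]<75);print(n,m.sum(),np.median(q[m,2]),q[m,0].min(),np.percentile(q[m,0],99.5),np.median(q[m,1]))
    a=q[m]; 
    if len(a)>20: print(np.polyfit(a[:,0],a[:,2],1))
```

```text
10.025 [0.49749518 0.05207906 0.12482148] [[ 1.129e-01  9.936e-01  1.000e-04]
 [ 9.936e-01 -1.129e-01 -1.000e-04]
 [-1.000e-04  1.000e-04 -1.000e+00]] [-0.17218512 -0.61816108 -2.70851852] 29.963502312311903 0.14051493460364137
bar top z should be -3 3139 -2.7818049168058203 10.057323768863302 63.0359474925832 0.3682358230198021
[ 0.01304472 -3.31256077]
rib top -33 1440 -32.46149443791046 10.000123724791605 25.375024006981405 0.4236759242925139
[  0.17608641 -34.12687898]
```

The jaw is held centred, with its bar end 63.0 mm ahead of the TCP. Now I'll align it over the strip and come down close.

Request:
{"fn": "apply_moves", "kwargs": {"rows": [{"x": 1.4,"y": 0,"z": 20,"rx": 0,"ry": 0,"rz": 0,"claw": 255},{"x": 1.4,"y": 0,"z": 40,"rx": 0,"ry": 0,"rz": 0,"claw": 255},{"x": 1.4,"y": 0,"z": 55,"rx": 0,"ry": 0,"rz": 0,"claw": 255},{"x": 1.4,"y": 0,"z": 62,"rx": 0,"ry": 0,"rz": 0,"claw": 255},{"x": 1.4,"y": 0,"z": 65,"rx": 0,"ry": 0,"rz": 0,"claw": 255},{"x": 1.4,"y": 0,"z": 65,"rx": 0,"ry": 0,"rz": 0,"claw": 255},{"x": 1.4,"y": 0,"z": 65,"rx": 0,"ry": 0,"rz": 0,"claw": 255},{"x": 1.4,"y": 0,"z": 65,"rx": 0,"ry": 0,"rz": 0,"claw": 255}]}}

```text
time_s: 11.08
position: [0.4977, 0.0544, 0.0603]
tcp_rot: [[0.111, 0.994, 0.001], [0.994, -0.111, -0.0], [0.0, 0.001, -1.0]]
force: [-0.2, -0.6, -2.1]
opening: 0.137
grasp_force: 30.0
```

Run:
```python
from h import *
s=read_state();print(s['time_s'],s['position'],s['force'],s['moment'])
im,_=capture('wrist')
o=cv2.rotate(ortho('wrist',(.4975,.0535),-6.4,.030,(-30,30),(-60,100),im=im,px=5),cv2.ROTATE_90_CLOCKWISE)
c,_=capture('scene')
save('a1',np.vstack([o,cv2.resize(c[160:215,250:360],(560,280),interpolation=2).copy() if 0 else np.pad(cv2.resize(c[160:215,255:355],(545,300),interpolation=2),((0,0),(0,255),(0,0)))]))
```

```text
11.075 [0.49766098 0.05440335 0.06028851] [-0.22349263 -0.64408538 -2.09094375] [-0.05515608  0.00469209  0.03289675]
```

View pics/a1.png

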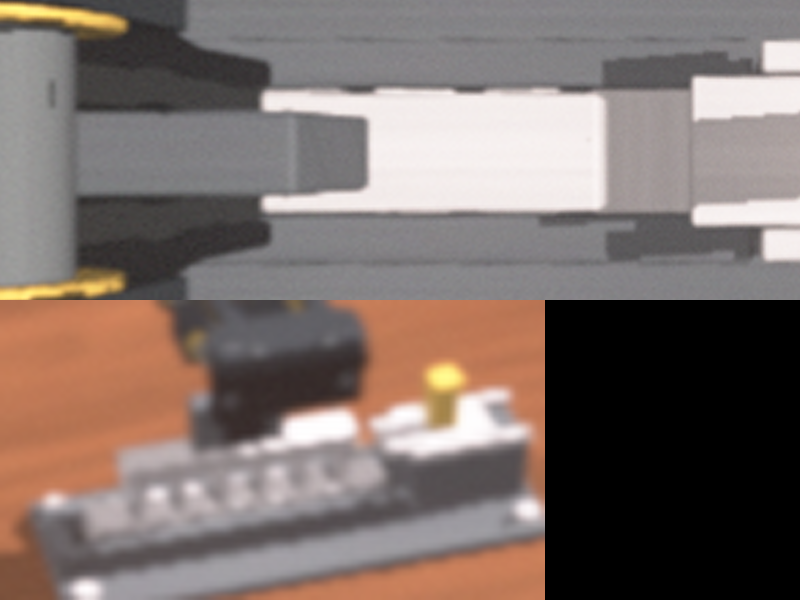

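The bar is centred across the channel (rows 90–212) and hangs just above the strip. I'll correct the along-bar position by about -0.9 mm and descend gently.

Request:
{"fn": "apply_moves", "kwargs": {"rows": [{"x": -0.8,"y": 0,"z": 1,"rx": 0,"ry": 0,"rz": 0,"claw": 255},{"x": -0.8,"y": 0,"z": 2,"rx": 0,"ry": 0,"rz": 0,"claw": 255},{"x": -0.8,"y": 0,"z": 3,"rx": 0,"ry": 0,"rz": 0,"claw": 255},{"x": -0.8,"y": 0,"z": 3,"rx": 0,"ry": 0,"rz": 0,"claw": 255},{"x": -0.8,"y": 0,"z": 3,"rx": 0,"ry": 0,"rz": 0,"claw": 255}]}}

```text
time_s: 11.8
position: [0.4973, 0.0536, 0.0568]
tcp_rot: [[0.111, 0.994, -0.0], [0.994, -0.111, 0.0], [-0.0, -0.0, -1.0]]
force: [-0.4, 0.2, -3.6]
opening: 0.14
grasp_force: 30.0
```

Request:
{"fn": "apply_moves", "kwargs": {"rows": [{"x": 0,"y": 0,"z": 0.5,"rx": 0,"ry": 0,"rz": 0,"claw": 255},{"x": 0,"y": 0,"z": 1,"rx": 0,"ry": 0,"rz": 0,"claw": 255},{"x": 0,"y": 0,"z": 1.5,"rx": 0,"ry": 0,"rz": 0,"claw": 255},{"x": 0,"y": 0,"z": 2,"rx": 0,"ry": 0,"rz": 0,"claw": 255},{"x": 0,"y": 0,"z": 2.5,"rx": 0,"ry": 0,"rz": 0,"claw": 255},{"x": 0,"y": 0,"z": 2.5,"rx": 0,"ry": 0,"rz": 0,"claw": 255}]}}

```text
time_s: 12.55
position: [0.4972, 0.0536, 0.0543]
tcp_rot: [[0.111, 0.994, -0.0], [0.994, -0.111, 0.0], [-0.0, -0.0, -1.0]]
force: [-0.4, 0.4, -2.8]
opening: 0.137
grasp_force: 30.0
```

Request:
{"fn": "apply_moves", "kwargs": {"rows": [{"x": 0,"y": 0,"z": 0.5,"rx": 0,"ry": 0,"rz": 0,"claw": 255},{"x": 0,"y": 0,"z": 1,"rx": 0,"ry": 0,"rz": 0,"claw": 255},{"x": 0,"y": 0,"z": 1.5,"rx": 0,"ry": 0,"rz": 0,"claw": 255},{"x": 0,"y": 0,"z": 1.5,"rx": 0,"ry": 0,"rz": 0,"claw": 255}]}}

```text
time_s: 13.05
position: [0.4973, 0.0536, 0.0528]
tcp_rot: [[0.111, 0.994, -0.0], [0.994, -0.111, 0.0], [0.0, -0.0, -1.0]]
force: [0.2, 0.1, -2.4]
opening: 0.133
grasp_force: 30.0
```

Tips are at about 27.8 mm with no force on them, so they are probably in the slots. Continuing.

Request:
{"fn": "apply_moves", "kwargs": {"rows": [{"x": 0,"y": 0,"z": 0.5,"rx": 0,"ry": 0,"rz": 0,"claw": 255},{"x": 0,"y": 0,"z": 1,"rx": 0,"ry": 0,"rz": 0,"claw": 255},{"x": 0,"y": 0,"z": 1.5,"rx": 0,"ry": 0,"rz": 0,"claw": 255},{"x": 0,"y": 0,"z": 2,"rx": 0,"ry": 0,"rz": 0,"claw": 255},{"x": 0,"y": 0,"z": 2,"rx": 0,"ry": 0,"rz": 0,"claw": 255}]}}

```text
time_s: 13.68
position: [0.4972, 0.0536, 0.0508]
tcp_rot: [[0.111, 0.994, -0.0], [0.994, -0.111, 0.0], [0.0, -0.0, -1.0]]
force: [0.5, -0.6, -1.9]
opening: 0.135
grasp_force: 30.0
```

Request:
{"fn": "apply_moves", "kwargs": {"rows": [{"x": 0,"y": 0,"z": 0.7,"rx": 0,"ry": 0,"rz": 0,"claw": 255},{"x": 0,"y": 0,"z": 1.4,"rx": 0,"ry": 0,"rz": 0,"claw": 255},{"x": 0,"y": 0,"z": 2.1,"rx": 0,"ry": 0,"rz": 0,"claw": 255},{"x": 0,"y": 0,"z": 2.8,"rx": 0,"ry": 0,"rz": 0,"claw": 255},{"x": 0,"y": 0,"z": 3.5,"rx": 0,"ry": 0,"rz": 0,"claw": 255},{"x": 0,"y": 0,"z": 4,"rx": 0,"ry": 0,"rz": 0,"claw": 255},{"x": 0,"y": 0,"z": 4,"rx": 0,"ry": 0,"rz": 0,"claw": 255}]}}

```text
time_s: 14.55
position: [0.4972, 0.0536, 0.0468]
tcp_rot: [[0.111, 0.994, -0.0], [0.994, -0.111, 0.0], [0.0, -0.0, -1.0]]
force: [1.0, 0.7, -3.1]
opening: 0.136
grasp_force: 30.0
```

Tips are at 21.8 mm and free. Home is at TCP z of about 39.

Request:
{"fn": "apply_moves", "kwargs": {"rows": [{"x": 0,"y": 0,"z": 0.8,"rx": 0,"ry": 0,"rz": 0,"claw": 255},{"x": 0,"y": 0,"z": 1.6,"rx": 0,"ry": 0,"rz": 0,"claw": 255},{"x": 0,"y": 0,"z": 2.4,"rx": 0,"ry": 0,"rz": 0,"claw": 255},{"x": 0,"y": 0,"z": 3.2,"rx": 0,"ry": 0,"rz": 0,"claw": 255},{"x": 0,"y": 0,"z": 4,"rx": 0,"ry": 0,"rz": 0,"claw": 255},{"x": 0,"y": 0,"z": 4.8,"rx": 0,"ry": 0,"rz": 0,"claw": 255},{"x": 0,"y": 0,"z": 5.5,"rx": 0,"ry": 0,"rz": 0,"claw": 255},{"x": 0,"y": 0,"z": 6,"rx": 0,"ry": 0,"rz": 0,"claw": 255},{"x": 0,"y": 0,"z": 6,"rx": 0,"ry": 0,"rz": 0,"claw": 255}]}}

```text
time_s: 15.68
position: [0.4972, 0.0536, 0.0408]
tcp_rot: [[0.111, 0.994, -0.0], [0.994, -0.111, 0.0], [0.0, -0.0, -1.0]]
force: [-0.1, 0.3, -2.7]
opening: 0.136
grasp_force: 30.0
```

Request:
{"fn": "apply_moves", "kwargs": {"rows": [{"x": 0,"y": 0,"z": 0.5,"rx": 0,"ry": 0,"rz": 0,"claw": 255},{"x": 0,"y": 0,"z": 1,"rx": 0,"ry": 0,"rz": 0,"claw": 255},{"x": 0,"y": 0,"z": 1.5,"rx": 0,"ry": 0,"rz": 0,"claw": 255},{"x": 0,"y": 0,"z": 1.5,"rx": 0,"ry": 0,"rz": 0,"claw": 255}]}}

```text
time_s: 16.18
position: [0.4973, 0.0536, 0.0393]
tcp_rot: [[0.111, 0.994, -0.0], [0.994, -0.111, 0.0], [0.0, -0.0, -1.0]]
force: [-0.7, 0.1, -3.0]
opening: 0.132
grasp_force: 30.0
```

Request:
{"fn": "apply_moves", "kwargs": {"rows": [{"x": 0,"y": 0,"z": 0.4,"rx": 0,"ry": 0,"rz": 0,"claw": 255},{"x": 0,"y": 0,"z": 0.8,"rx": 0,"ry": 0,"rz": 0,"claw": 255},{"x": 0,"y": 0,"z": 0.8,"rx": 0,"ry": 0,"rz": 0,"claw": 255}]}}

```text
time_s: 16.55
position: [0.4973, 0.0536, 0.0387]
tcp_rot: [[0.111, 0.994, 0.0], [0.994, -0.111, -0.0], [-0.0, 0.0, -1.0]]
force: [-0.4, -0.6, -1.7]
opening: 0.138
grasp_force: 30.0
```

It is home, at 13.7 mm with light contact. Release and lift.

Request:
{"fn": "apply_moves", "kwargs": {"rows": [{"x": 0,"y": 0,"z": 0,"rx": 0,"ry": 0,"rz": 0,"claw": 140},{"x": 0,"y": 0,"z": 0,"rx": 0,"ry": 0,"rz": 0,"claw": 140},{"x": 0,"y": 0,"z": 0,"rx": 0,"ry": 0,"rz": 0,"claw": 140},{"x": 0,"y": 0,"z": 0,"rx": 0,"ry": 0,"rz": 0,"claw": 140},{"x": 0,"y": 0,"z": -20,"rx": 0,"ry": 0,"rz": 0,"claw": 140},{"x": 0,"y": 0,"z": -60,"rx": 0,"ry": 0,"rz": 0,"claw": 140},{"x": 0,"y": 0,"z": -110,"rx": 0,"ry": 0,"rz": 0,"claw": 140},{"x": 0,"y": 0,"z": -110,"rx": 0,"ry": 0,"rz": 0,"claw": 140},{"x": 0,"y": 0,"z": -110,"rx": 0,"ry": 0,"rz": 0,"claw": 140},{"x": 0,"y": 0,"z": -110,"rx": 0,"ry": 0,"rz": 0,"claw": 140}]}}

```text
time_s: 17.8
position: [0.496, 0.0537, 0.1472]
tcp_rot: [[0.111, 0.994, -0.003], [0.994, -0.111, 0.0], [0.0, -0.003, -1.0]]
force: [-0.1, 0.7, 0.5]
opening: 0.452
grasp_force: 0.0
```

Run:
```python
from h import *
s=read_state();print(s['time_s'],s['position'],np.round(s['tcp_rot'],4),s['force'])
im,w=cloud('wrist');o=np.array([.4975,.0535,0]);a=np.radians(-6.4);c,sn=np.cos(a),np.sin(a)
q=((w-o)@np.array([[c,-sn,0],[sn,c,0],[0,0,1]])*1000).reshape(-1,3)
for n,lo,hi,y0,y1,X in(('bar',36,48,-70,70,9),('rib',66,78,-35,35,12),('post',76,90,90,130,14),('plate',48,56,70,100,12)):
    m=(q[:,2]>lo)&(q[:,2]<hi)&(q[:,1]>y0)&(q[:,1]<y1)&(abs(q[:,0])<X);b=q[m]
    if len(b)<5: print(n,len(b));continue
    print(n,len(b),'z',np.round(np.median(b[:,2]),1),'slope',np.round(np.polyfit(b[:,1],b[:,2],1)[0],4),'y',np.round(np.percentile(b[:,1],[.5,99.5]),1),'x',np.round(np.percentile(b[:,0],[1,99]),1))
```

```text
17.8 [0.4960229  0.05370931 0.14720055] [[ 1.114e-01  9.938e-01 -3.300e-03]
 [ 9.938e-01 -1.114e-01  4.000e-04]
 [ 0.000e+00 -3.300e-03 -1.000e+00]] [-0.05984477  0.66381232  0.53628009]
bar 1834 z 41.3 slope -0.0006 y [-61.8  62.7] x [-8.8  8.8]
rib 927 z 71.2 slope -0.0089 y [-24.5  25.1] x [-5.4  6.3]
post 651 z 81.9 slope 0.0124 y [105.5 121.9] x [-7.5  8.3]
plate 896 z 51.0 slope 0.0 y [79.4 99.9] x [-11.6  11.5]
```

The bar is home: its top sits at 41.3 (the post reads 81.9 against a true 82.5), level, with ends at ±62. Next I'll grip the post and pull the keeper forward.

Request:
{"fn": "apply_moves", "kwargs": {"rows": [{"x": 55,"y": 0.4,"z": 0,"rx": 0,"ry": 0,"rz": 0,"claw": 140},{"x": 105,"y": 0.4,"z": 0,"rx": 0,"ry": 0,"rz": 0,"claw": 140},{"x": 113.5,"y": 0.4,"z": 0,"rx": 0,"ry": 0,"rz": 0,"claw": 140},{"x": 113.5,"y": 0.4,"z": 15,"rx": 0,"ry": 0,"rz": 0,"claw": 140},{"x": 113.5,"y": 0.4,"z": 40,"rx": 0,"ry": 0,"rz": 0,"claw": 140},{"x": 113.5,"y": 0.4,"z": 65,"rx": 0,"ry": 0,"rz": 0,"claw": 140},{"x": 113.5,"y": 0.4,"z": 85,"rx": 0,"ry": 0,"rz": 0,"claw": 140},{"x": 113.5,"y": 0.4,"z": 97,"rx": 0,"ry": 0,"rz": 0,"claw": 140},{"x": 113.5,"y": 0.4,"z": 98,"rx": 0,"ry": 0,"rz": 0,"claw": 140},{"x": 113.5,"y": 0.4,"z": 98,"rx": 0,"ry": 0,"rz": 0,"claw": 140}]}}

```text
time_s: 19.1
position: [0.5106, 0.166, 0.0508]
tcp_rot: [[0.112, 0.994, 0.0], [0.994, -0.112, -0.0], [0.0, 0.0, -1.0]]
force: [0.3, 0.1, -0.1]
opening: 0.453
grasp_force: 0.0
```

Request:
{"fn": "apply_moves", "kwargs": {"rows": [{"x": 0,"y": 0,"z": 0,"rx": 0,"ry": 0,"rz": 0,"claw": 255},{"x": 0,"y": 0,"z": 0,"rx": 0,"ry": 0,"rz": 0,"claw": 255},{"x": 0,"y": 0,"z": 0,"rx": 0,"ry": 0,"rz": 0,"claw": 255},{"x": 0,"y": 0,"z": 0,"rx": 0,"ry": 0,"rz": 0,"claw": 255},{"x": 0,"y": 0,"z": 0,"rx": 0,"ry": 0,"rz": 0,"claw": 255}]}}

```text
time_s: 19.73
position: [0.51, 0.1665, 0.0509]
tcp_rot: [[0.111, 0.994, -0.0], [0.994, -0.111, 0.0], [0.0, -0.0, -1.0]]
force: [-2.1, 1.0, 4.3]
opening: 0.178
grasp_force: 30.0
```

Request:
{"fn": "apply_moves", "kwargs": {"rows": [{"x": -3,"y": 0,"z": 0,"rx": 0,"ry": 0,"rz": 0,"claw": 255},{"x": -7,"y": 0,"z": 0,"rx": 0,"ry": 0,"rz": 0,"claw": 255},{"x": -11,"y": 0,"z": 0,"rx": 0,"ry": 0,"rz": 0,"claw": 255},{"x": -15,"y": 0,"z": 0,"rx": 0,"ry": 0,"rz": 0,"claw": 255},{"x": -19,"y": 0,"z": 0,"rx": 0,"ry": 0,"rz": 0,"claw": 255},{"x": -23,"y": 0,"z": 0,"rx": 0,"ry": 0,"rz": 0,"claw": 255},{"x": -26,"y": 0,"z": 0,"rx": 0,"ry": 0,"rz": 0,"claw": 255},{"x": -29,"y": 0,"z": 0,"rx": 0,"ry": 0,"rz": 0,"claw": 255},{"x": -31,"y": 0,"z": 0,"rx": 0,"ry": 0,"rz": 0,"claw": 255},{"x": -31,"y": 0,"z": 0,"rx": 0,"ry": 0,"rz": 0,"claw": 255}]}}

```text
time_s: 20.98
position: [0.5066, 0.1357, 0.0509]
tcp_rot: [[0.112, 0.994, -0.0], [0.994, -0.112, 0.0], [0.0, -0.0, -1.0]]
force: [-1.7, 1.8, 5.9]
opening: 0.181
grasp_force: 30.0
```

Request:
{"fn": "apply_moves", "kwargs": {"rows": [{"x": -0.5,"y": 0,"z": 0,"rx": 0,"ry": 0,"rz": 0,"claw": 255},{"x": -1,"y": 0,"z": 0,"rx": 0,"ry": 0,"rz": 0,"claw": 255},{"x": -1.5,"y": 0,"z": 0,"rx": 0,"ry": 0,"rz": 0,"claw": 255},{"x": -1.5,"y": 0,"z": 0,"rx": 0,"ry": 0,"rz": 0,"claw": 255}]}}

```text
time_s: 21.48
position: [0.5065, 0.1354, 0.0509]
tcp_rot: [[0.112, 0.994, 0.0], [0.994, -0.112, 0.002], [0.002, -0.0, -1.0]]
force: [-1.9, 6.1, 5.2]
opening: 0.18
grasp_force: 30.0
```

The force rose at about 31.3 mm of travel, which is the end stop. Release, lift and check.

Request:
{"fn": "apply_moves", "kwargs": {"rows": [{"x": 0,"y": 0,"z": 0,"rx": 0,"ry": 0,"rz": 0,"claw": 140},{"x": 0,"y": 0,"z": 0,"rx": 0,"ry": 0,"rz": 0,"claw": 140},{"x": 0,"y": 0,"z": 0,"rx": 0,"ry": 0,"rz": 0,"claw": 140},{"x": 0,"y": 0,"z": 0,"rx": 0,"ry": 0,"rz": 0,"claw": 140},{"x": 0,"y": 0,"z": -20,"rx": 0,"ry": 0,"rz": 0,"claw": 140},{"x": -20,"y": 0,"z": -60,"rx": 0,"ry": 0,"rz": 0,"claw": 140},{"x": -60,"y": 0,"z": -110,"rx": 0,"ry": 0,"rz": 0,"claw": 140},{"x": -80,"y": 0,"z": -110,"rx": 0,"ry": 0,"rz": 0,"claw": 140},{"x": -80,"y": 0,"z": -110,"rx": 0,"ry": 0,"rz": 0,"claw": 140},{"x": -80,"y": 0,"z": -110,"rx": 0,"ry": 0,"rz": 0,"claw": 140}]}}

```text
time_s: 22.72
position: [0.4973, 0.055, 0.1601]
tcp_rot: [[0.112, 0.994, -0.001], [0.994, -0.112, 0.001], [0.0, -0.001, -1.0]]
force: [-0.1, 1.1, 0.3]
opening: 0.455
grasp_force: 0.0
```

Run:
```python
from h import *
s=read_state();print(s['time_s'],s['position'],s['force'])
im,w=cloud('wrist');o=np.array([.4975,.0535,0]);a=np.radians(-6.4);c,sn=np.cos(a),np.sin(a)
q=((w-o)@np.array([[c,-sn,0],[sn,c,0],[0,0,1]])*1000).reshape(-1,3)
for n,lo,hi,y0,y1,X in(('bar',36,46,-70,70,9),('rib',66,78,-35,35,12),('post',76,90,60,130,14),('plate',48,56,40,100,12)):
    m=(q[:,2]>lo)&(q[:,2]<hi)&(q[:,1]>y0)&(q[:,1]<y1)&(abs(q[:,0])<X);b=q[m]
    print(n,len(b),'z',np.round(np.median(b[:,2]),1),'y',np.round(np.percentile(b[:,1],[.5,99.5]),1),'x',np.round(np.percentile(b[:,0],[1,99]),1))
```

```text
22.725 [0.49726454 0.05498203 0.16005924] [-0.14027875  1.1487222   0.28618937]
bar 1325 z 41.3 y [-63.1  46.1] x [-8.8  8.9]
rib 825 z 71.2 y [-24.1  25. ] x [-5.2  6.3]
post 493 z 81.9 y [74.8 90.2] x [-7.5  7.7]
plate 1448 z 51.2 y [48.2 99.8] x [-11.9  11.8]
```

```bash
python3 -c "from rig import hand_in; print(hand_in())"
```

```text
the job is handed in; nothing more can be done
None
```

I've handed the job in, with no verdict returned. The last measurements show the bar fully home, the keeper about 31 mm forward (29 needed) and up against its end stop, and the arm clear of everything.

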